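# Turn the tray cover over its spine

### The job

In the drawer, the hinged metal cover leaf of the fold-over tray lies slightly ajar over the bay with the little spatula: push it up from beneath its free edge with a fingertip and turn it gently over its spine until it lies flat on the other bay. Only push and press it, never pinch or fling it, and leave the jars, the salt pig and the spatula where they are. Finish clear of everything.

Things in the scene. Friction and masses are not known exactly. Their poses are not given: they have to be found in the camera images.
- tray: Fold-over tray fixed to the drawer floor, white laminate, open-topped, 124 (x) by 164 (y) by 50 mm high, walls 4 mm. Origin: centre of its underside, on the drawer floor 6 mm above the work surface. z is up; the spine (hinge axis) runs along its x, 52 mm above the origin, over a wall that divides a -y bay from a +y bay. At yaw 0 the -y bay is on the robot's right.
- leaf (a joint): Angle (rad) of the cover leaf about the spine: 0 = flat over the tray's -y bay, pi/2 = upright, 3.14 = flat over the +y bay; stops at both ends. Starts ajar at 0.1 to 0.4. Friction hinge: the leaf stays at any angle where it is left, and takes about 1 to 3 N at the free edge to move.
- leaf_edge (a point): Middle of the leaf's free edge, in the plate's mid-plane, 100 mm from the spine; moves with the leaf. The leaf is a plain metal plate 4 mm thick, 120 mm along the spine, reaching 100 mm from it, its mid-plane through the hinge axis, about 130 g. Lying flat, its free edge overhangs the tray's long wall by 18 mm.
- riser: Stainless stepped riser standing fixed on the drawer floor, 145 mm (x) by 115 mm (y), three steps 30, 60 and 90 mm high rising towards +x; leave alone. Origin: centre of its underside.
- salt_pig: White stoneware salt pig, 96 mm across, 102 mm high, loose, leave alone. Origin: centre of its underside.
- spatula: Small black silicone spatula, 97 mm long, loose in the tray's -y bay under the leaf; leave alone. Origin: on the underside, near the middle of its length.
- jar1: Squat square glass jar with white flip lid, 44 x 44 mm, 57 mm high, loose, standing on the riser; leave alone. Origin: centre of its underside.
- jar2: Squat square glass jar with white flip lid, 44 x 44 mm, 57 mm high, loose, standing on the riser; leave alone. Origin: centre of its underside.
- jar3: Squat square glass jar with white flip lid, 44 x 44 mm, 57 mm high, loose, standing on the riser; leave alone. Origin: centre of its underside.
- jar4: Squat square glass jar with white flip lid, 44 x 44 mm, 57 mm high, loose, standing on the riser; leave alone. Origin: centre of its underside.
- jar5: Squat square glass jar with white flip lid, 44 x 44 mm, 57 mm high, loose, standing on the riser; leave alone. Origin: centre of its underside.
- jar6: Squat square glass jar with white flip lid, 44 x 44 mm, 57 mm high, loose, standing on the drawer floor about 105 mm from the tray's middle, past the tray's -x end; leave alone. Origin: centre of its underside.

How it is judged:
By the outcome, as a careful person would: the job done as asked, in the order asked, and still so for the second after the job is handed in, with the robot touching nothing.
It also fails if it takes over 37 s, if anything falls off the work surface, if the arm or the gripper's body presses on something with over 40 N, if the wrist force passes 120 N, or if a joint passes its speed limit or range.

### The arm

A 6-joint arm with a two-finger parallel gripper is mounted at the origin on the work surface. World frame = base frame: x ahead of the robot, y to its left, z up, the work surface at z = 0. Lengths are in m, angles in rad, forces in N, time in s.
With the tool pointing down it reaches from about 0.375 to 0.975 m from the base axis. Payload 3.8 kg.
Tool frame: the origin (TCP) lies between the finger pads; the fingertips stand 14 mm ahead of it and the grasp point (between the pads) lies 5 mm behind it (bot.finger_overhang is the distance from the TCP to the fingertips, in m); z points along the fingers, y is the line along which they close (so a half turn about z gives the same grasp; the last joint's range is limited). The gripper opens to 88 mm and grips with 3 to 60 N. Pads are 18 mm wide; open, the fingers measure 123 mm over their backs; the gripper's body (75 mm by 187 mm) begins 45 mm behind the grasp point.
Start: joints at [-1.176, 0.264, 1.604, -0, 1.274, -0.037], TCP at [0.282, -0.613, 0.253] pointing down, gripper open.
Joint ranges: [-2.63, 2.63], [-0.94, 2.18], [0.31, 2.57], [-1.31, 4.45], [0, 2.66], [-2.55, 2.55]. Speed limits (rad/s): [2.57, 2.57, 3.14, 3.14, 3.14, 3.14].

### API

Orientations are given as [roll, pitch, yaw] about the fixed x, y, z axes, in that order (R = Rz(yaw) Ry(pitch) Rx(roll)).
In Python, from plant import bot, claw, solve_ik, get_image, camera_model, current_clock, current_qpos, current_dq, current_tau, current_position, current_eef_rot, current_contact_force, current_ft_torque, current_gripper_width, current_grasp_force gives the robot as it stands. Calls block until the motion is done:
- bot.movep(position, orientation): joint-space move of the TCP to a pose.
- bot.servo_line(position, rotation=None, max_speed=0.15, guard=None): straight line of the TCP; rotation=None keeps the orientation; max_speed is the mean speed in m/s. With guard (N) it stops when the force on the tool has changed by that much, and returns True; else False.
- bot.move_joints(angles): joint-space move.
- claw.command_gripper(opening): finger opening in m; the grip force is fixed at half the most; returns when the fingers have stopped.
- bot.pause(seconds).
- solve_ik(position, orientation): joint angles nearest the present ones, or None.
- get_image(name): name is "scene" or "top" or "wrist"; returns (picture, depth): 420x560x3 uint8, red, green, blue; 420x560 float32, m along the optical axis (not along the pixel's ray), 0 where there is no reading.
- camera_model(name): a dict with "fx", "fy", "cx", "cy" (pixels), "distortion" ([k1, k2, p1, p2, k3] as OpenCV has them; the pictures are not rectified), "R" (3x3) and "t" (3): a world point X has camera coordinates R X + t. Camera axes: x right, y down, z forward; pixel columns grow to the right and rows downward; lengths in m; the calibration is good to about 2 mm. A picture is of the moment at which its call begins: read the wrist's pose just before it. camera_model takes no time and is no camera call; for the wrist camera it gives the pose at the moment of the call.
A pose or a line that the arm cannot do raises bot.IKError and nothing moves.
- bot.hand_in(): hands the job in; it is judged then, once.
Readings, each from a call of its own:
- current_clock(): time.
- current_qpos(): joint angles.
- current_dq(): joint speeds.
- current_tau(): joint torques, N m.
- current_position(): TCP position.
- current_eef_rot(): TCP orientation.
- current_contact_force(): force on the tool from outside, world axes, zero at the start.
- current_ft_torque(): the same for the moment, N m.
- current_gripper_width(): finger opening in m.
- current_grasp_force(): force on a finger pad.
Only numpy, scipy, OpenCV 4.12 (cv2) and the standard library are available. Lean on these libraries where they do the work, as an engineer would, in place of code of your own. Each camera call takes 0.05 s, during which the arm holds its last target. There are 200 camera calls.

## Working session

There is one attempt and no reset: what is moved stays moved. The work goes in short steps, each a Python script; the robot and the scene stay as the last script left them, time stands still between calls to the robot, and variables do not carry over. Pictures are saved under pics/ and viewed, at most 10 in all, crops included, and the job is handed in when it is done.

```bash
ls; mkdir -p pics
python3 - <<'E'
from plant import *
import cv2,numpy as np
for n in ("scene","top"):
    p,d=get_image(n); cv2.imwrite(f"pics/{n}.png",p[:,:,::-1]); np.save(f"pics/{n}_d.npy",d)
    m=camera_model(n); np.save(f"pics/{n}_m.npy",m,allow_pickle=True); print(n,m["fx"],m["t"],(-m["R"].T@m["t"]).round(3),m["distortion"],(d>0).mean())
E
```

```text
pics
scene 515.4995806103203 [-0.37871499 -0.19917907  1.19856189] [ 1.071 -0.364  0.583] [-0.03272682  0.          0.          0.          0.        ] 0.9959523809523809
top 523.4732710638651 [-0.0227848   0.59601799  0.89654155] [ 0.534 -0.003  0.935] [0.02792152 0.         0.         0.         0.        ] 0.9960034013605442
```

View pics/top.png

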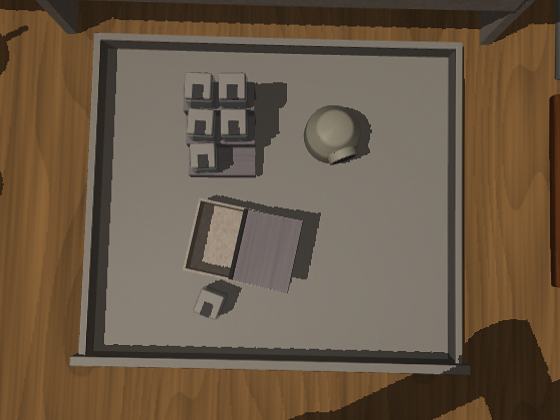

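View pics/scene.png

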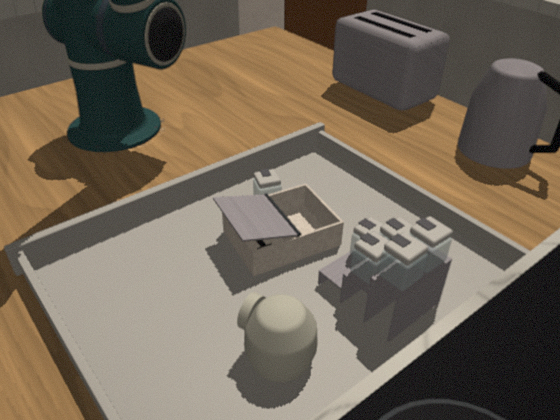

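The top view shows the leaf (corners about (247,209), (302,219), (290,292), (234,278)) lying to the right of the open bay. Jar6 is at (210,303), the riser and jars at upper left, and the pig at (335,135). Next I'll turn the depth into points.

```bash
cat > h.py <<'E'
import numpy as np,cv2
def pts(name,uv,d):
    m=np.load(f"pics/{name}_m.npy",allow_pickle=True).item()
    K=np.array([[m["fx"],0,m["cx"]],[0,m["fy"],m["cy"]],[0,0,1]])
    n=cv2.undistortPoints(np.float64(uv).reshape(-1,1,2),K,np.array(m["distortion"]))[:,0]
    return (np.c_[n,np.ones(len(n))]*np.asarray(d)[:,None]-m["t"])@m["R"]
E
python3 - <<'E'
from h import *
np.set_printoptions(precision=4,suppress=True)
d=np.load("pics/top_d.npy"); H,W=d.shape
uv=np.stack(np.meshgrid(np.arange(W),np.arange(H)),-1).reshape(-1,2)
P=pts("top",uv,d.ravel()).reshape(H,W,3)
print("floor",P[330,300],"wall rims z",P[200,60:130,2].max(),P[30:60,280,2].max(),P[345:375,280,2].max(),P[200,440:475,2].max())
print("rim xy",P[43,280],P[360,280],P[200,92],P[200,460])
# leaf plane from inner region
mk=np.zeros((H,W),np.uint8); cv2.fillConvexPoly(mk,np.int32([(252,216),(296,225),(286,284),(241,272)]),1)
Q=P[mk>0]; c=np.median(Q,0)
A=np.c_[Q[:,:2],np.ones(len(Q))]; w=np.ones(len(Q),bool)
for _ in range(5):
    co=np.linalg.lstsq(A[w],Q[w,2],rcond=None)[0]; r=Q[:,2]-A@co; w=abs(r)<2.5*r[w].std()
print("plane",co,"slope",np.arctan(np.hypot(*co[:2])),"rms",r[w].std())
box=np.zeros((H,W),bool); box[195:305,222:315]=1
L=box&(abs(P[...,2]-(P[...,0]*co[0]+P[...,1]*co[1]+co[2]))<.006)&(P[...,2]>.05)
n,lab,st,_=cv2.connectedComponentsWithStats(L.astype(np.uint8)); i=1+st[1:,4].argmax()
X=P[lab==i]; 
r=cv2.minAreaRect(np.float32(X[:,:2]*1000)); print("leaf rect mm",r, cv2.boxPoints(r)); print("z range",np.percentile(X[:,2],[1,50,99]),len(X))
# tray rim
T=np.zeros((H,W),bool); T[190:285,178:246]=1; T&=(P[...,2]>.047)&(P[...,2]<.066)
print("tray rim", cv2.boxPoints(cv2.minAreaRect(np.float32(P[T][:,:2]*1000))), np.median(P[T][:,2]))
for nm,(a,b,c_,e),z in (("jar6",(285,322,190,230),.045),("pig",(100,170,298,378),.05)):
    B=P[a:b,c_:e].reshape(-1,3);B=B[B[:,2]>z];print(nm,cv2.boxPoints(cv2.minAreaRect(np.float32(B[:,:2]*1000))).round(),B[:,2].max())
B=P[65:180,180:260].reshape(-1,3);B=B[B[:,2]>.03];print("riser",B.min(0),B.max(0))
E
```

```text
floor [ 0.4013 -0.0509  0.0041] wall rims z 0.046020608193031866 0.045893408147509925 0.057612845179933765 0.04712974386944657
rim xy [ 0.8997 -0.0035  0.0444] [ 0.3587 -0.0163  0.0529] [0.6174 0.3089 0.0453] [ 0.6329 -0.3169  0.0457]
plane [-0.053  -0.2646  0.1047] slope 0.2635545834663794 rms 0.001410770367264556
leaf rect mm ((544.2435302734375, 29.665908813476562), (134.62127685546875, 123.71695709228516), 79.09165954589844) [[470.765  -24.7225]
 [592.2466 -48.1345]
 [617.722   84.0543]
 [496.2405 107.4663]]
z range [0.0561 0.0728 0.0869] 4501
tray rim [[484.0305  45.0146]
 [605.8207  21.5436]
 [626.2222 127.4059]
 [504.432  150.8769]] 0.060162769334142316
jar6 [[413. 100.]
 [534.  -3.]
 [568.  37.]
 [447. 140.]] 0.9349146638407818
pig [[ 515.  -94.]
 [ 775. -150.]
 [ 794.  -60.]
 [ 534.   -3.]] 0.9349146638407818
riser [ 0.5343 -0.003   0.03  ] [0.8128 0.1516 0.9349]
```

Tray centre is at (0.550, 0.0585), yaw -0.19, leaf angle about 0.26. As a check, the plane height at the spine is 60.1 mm against an expected 60.1, and the free-edge and rim estimates agree. Now I'll plan the arc and check IK before moving.

```bash
cat >> h.py <<'E'
from scipy.spatial.transform import Rotation as Rn
YAW=-0.19; C=np.array([.5498,.0585]); HZ=.058; XO=-.015
ex=np.array([np.cos(YAW),np.sin(YAW),0]); ey=np.array([-np.sin(YAW),np.cos(YAW),0]); ez=np.array([0,0,1.])
def pose(cy,cz,phi,sgn=1,xo=XO,ov=.014):
    """TCP pose putting the upper fingertip corner at (cy from spine, world z cz), tool tilted phi from vertical"""
    a=np.sin(phi)*ey-np.cos(phi)*ez; w=np.cos(phi)*ey+np.sin(phi)*ez
    p=np.r_[C,0]+xo*ex+cy*ey+cz*ez-.009*w-ov*a
    y=sgn*ex; R=np.c_[np.cross(y,a),y,a]
    return p,Rn.from_matrix(R).as_euler('xyz')
def arc(th,r,phi,sgn=1,press=0.):
    o=.002-press
    return pose(-r*np.cos(th)-o*np.sin(th), HZ+r*np.sin(th)-o*np.cos(th),phi,sgn)
D=np.deg2rad
def wps():
    out=[]
    for t in range(20,181,10):
        phi=65 if t<=90 else 65*(180-t)/90
        r=np.interp(t,[20,90,180],[.088,.080,.065])
        out.append((t,D(t),r,D(phi)))
    return out
E
python3 - <<'E'
from h import *; from plant import *
np.set_printoptions(precision=2,suppress=True)
print(bot.finger_overhang,current_eef_rot(),current_clock())
for s in (1,-1):
    for p in (pose(-.17,.19,D(65),s),pose(-.17,.068,D(65),s),pose(-.086,.068,D(65),s),*[arc(a,r,f,s) for _,a,r,f in wps()[::2]]):
        print(s,p[0],p[1],solve_ik(*p))
E
```

```text
0.014 [-3.14 -0.    0.43] 0.1
1 [ 0.5  -0.12  0.19] [-3.14 -1.13  1.38] [-0.79  0.4   1.94  0.85  1.64 -0.94]
1 [ 0.5  -0.12  0.07] [-3.14 -1.13  1.38] [-0.79  0.6   1.95  0.85  1.51 -1.09]
1 [ 0.52 -0.04  0.07] [-3.14 -1.13  1.38] [-0.67  0.56  2.03  0.95  1.43 -1.08]
1 [ 0.52 -0.04  0.08] [-3.14 -1.13  1.38] [-0.66  0.52  2.04  0.95  1.44 -1.06]
1 [ 0.52 -0.02  0.11] [-3.14 -1.13  1.38] [-0.64  0.47  2.06  0.97  1.45 -1.02]
1 [0.52 0.   0.13] [-3.14 -1.13  1.38] [-0.6   0.42  2.07  0.99  1.45 -0.98]
1 [0.53 0.03 0.14] [-3.14 -1.13  1.38] [-0.55  0.4   2.09  1.03  1.43 -0.96]
1 [0.53 0.06 0.14] [-3.14 -1.01  1.38] [-0.47  0.31  2.12  1.    1.32 -0.86]
1 [0.54 0.08 0.13] [ 3.14 -0.76  1.38] [-0.32  0.2   2.12  0.85  1.12 -0.64]
1 [0.54 0.1  0.11] [-3.14 -0.5   1.38] [-0.16  0.15  2.1   0.63  0.97 -0.35]
1 [0.54 0.11 0.09] [ 3.14 -0.25  1.38] [0.01 0.16 2.07 0.32 0.89 0.  ]
1 [0.55 0.12 0.07] [3.14 0.   1.38] [ 0.17  0.22  2.01 -0.    0.9   0.36]
-1 [ 0.5  -0.12  0.19] [-3.14  1.13 -1.76] [-0.79  0.4   1.94  0.85  1.64  2.2 ]
-1 [ 0.5  -0.12  0.07] [-3.14  1.13 -1.76] [-0.79  0.6   1.95  0.85  1.51  2.05]
-1 [ 0.52 -0.04  0.07] [-3.14  1.13 -1.76] [-0.67  0.56  2.03  0.95  1.43  2.06]
-1 [ 0.52 -0.04  0.08] [-3.14  1.13 -1.76] [-0.66  0.52  2.04  0.95  1.44  2.09]
-1 [ 0.52 -0.02  0.11] [-3.14  1.13 -1.76] [-0.64  0.47  2.06  0.97  1.45  2.13]
-1 [0.52 0.   0.13] [-3.14  1.13 -1.76] [-0.6   0.42  2.07  0.99  1.45  2.16]
-1 [0.53 0.03 0.14] [-3.14  1.13 -1.76] [-0.55  0.4   2.09  1.03  1.43  2.18]
-1 [0.53 0.06 0.14] [-3.14  1.01 -1.76] [-0.47  0.31  2.12  1.    1.32  2.28]
-1 [0.54 0.08 0.13] [-3.14  0.76 -1.76] [-0.32  0.2   2.12  0.85  1.12  2.5 ]
-1 [0.54 0.1  0.11] [-3.14  0.5  -1.76] None
-1 [0.54 0.11 0.09] [-3.14  0.25 -1.76] None
-1 [0.55 0.12 0.07] [-3.14  0.   -1.76] None
```

With sign +1 the IK is smooth all the way. Now the approach, insertion and first lift, then a look.

Run:
```python
from h import *; from plant import *
np.set_printoptions(precision=2,suppress=True)
claw.command_gripper(0.0); print(current_clock(),current_gripper_width())
bot.movep(*pose(-.17,.19,D(65))); print(current_clock())
p=pose(-.17,.068,D(65)); bot.servo_line(p[0],max_speed=.12)
p=pose(-.086,.068,D(65)); hit=bot.servo_line(p[0],max_speed=.06,guard=4); print("in",hit,current_clock(),current_contact_force())
if not hit:
    for t,a,r,f in wps():
        if t>50: break
        p=arc(a,r,f); hit=bot.servo_line(p[0],p[1],max_speed=.06,guard=15); print(t,hit,current_clock(),current_contact_force())
        if hit: break
p,d=get_image("scene"); cv2.imwrite("pics/s2.png",cv2.resize(p[120:330,150:430,::-1],None,fx=2,fy=2))
```

```text
1.4 0.00045361813458141966
3.3417
in False 6.0583 [-0.39 -0.21  0.57]
20 False 6.5167 [ 0.88  0.37 -0.48]
30 False 6.925 [-0.05 -0.15 -0.13]
40 False 7.325 [-0.59  0.31  0.28]
50 False 7.725 [-0.55 -0.3  -0.2 ]
```

View pics/s2.png

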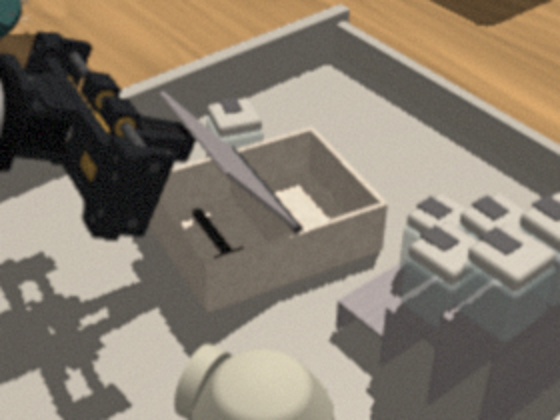

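The picture shows the leaf raised to about 50°, from its edge at (165,95) to the spine at (298,230), resting on the fingertip. The spatula and jars haven't moved. I'll continue over the top.

Run:
```python
from h import *; from plant import *
np.set_printoptions(precision=2,suppress=True)
for t,a,r,f in wps():
    if t<60 or t>170: continue
    p=arc(a,r,f); hit=bot.servo_line(p[0],p[1],max_speed=.05,guard=15); print(t,hit,current_clock(),current_contact_force())
    if hit: break
p,d=get_image("scene"); cv2.imwrite("pics/s3.png",cv2.resize(p[120:330,150:430,::-1],None,fx=2,fy=2))
```

```text
60 False 8.2167 [0.21 0.79 0.3 ]
70 False 8.6583 [-0.83 -0.22 -0.41]
80 False 9.0917 [-0.19 -0.39  0.59]
90 False 9.525 [ 0.32  0.54 -0.2 ]
100 False 9.9417 [-0.18  1.54 -0.39]
110 False 10.35 [ 0.33 -1.39  0.44]
120 False 10.75 [-0.1   0.32  0.45]
130 False 11.15 [0.11 0.69 0.31]
140 False 11.5417 [-0.09  0.31 -0.28]
150 False 11.925 [ 0.26  0.47 -0.05]
160 False 12.3 [0.23 0.14 0.54]
170 False 12.6667 [ 0.06  0.1  -0.18]
```

View pics/s3.png

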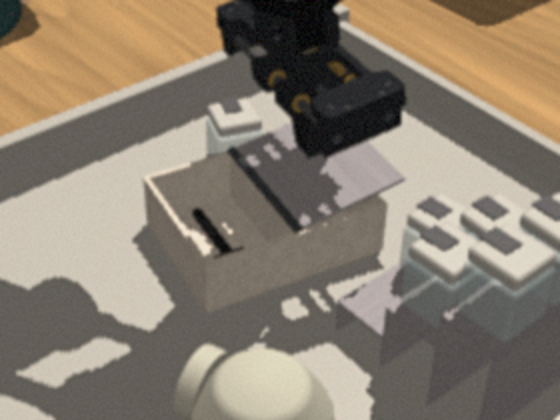

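The leaf is now over the +y bay, nearly flat, with its corner at (403,180). I'll press it down to the stop, lift off and check.

Run:
```python
from h import *; from plant import *
np.set_printoptions(precision=4,suppress=True)
p=arc(np.pi,.07,0,press=-.001); print(bot.servo_line(p[0],p[1],max_speed=.04,guard=12),current_contact_force())
q=p[0]-[0,0,.006]; print(bot.servo_line(q,max_speed=.01,guard=8),current_contact_force(),current_position()[2]-.014)
bot.pause(.3); print(current_contact_force())
u=p[0]+[0,0,.12]; bot.servo_line(u,max_speed=.1)
bot.movep([.45,-.25,.3],p[1]); print(current_clock(),current_position())
for n in ("top","scene"):
    im,d=get_image(n); cv2.imwrite(f"pics/{n}9.png",im[:,:,::-1])
    if n=="top":
        H,W=d.shape; uv=np.stack(np.meshgrid(np.arange(W),np.arange(H)),-1).reshape(-1,2)
        P=pts("top",uv,d.ravel())-np.r_[C,0]; X=P@ex; Y=P@ey
        m=(abs(X)<.05)&(Y>.01)&(Y<.09)&(P[:,2]>.03)&(P[:,2]<.12)
        print("z vs r fit",np.polyfit(Y[m],P[m,2],1),m.sum())
```

```text
False [-0.0766 -0.3976  0.3636]
True [-0.1006  0.0549  4.2579] 0.06038479111348885
[-0.461  -0.7084  6.6707]
16.5917 [ 0.4502 -0.2492  0.2994]
z vs r fit [0.0009 0.0599] 2866
```

View pics/top9.png

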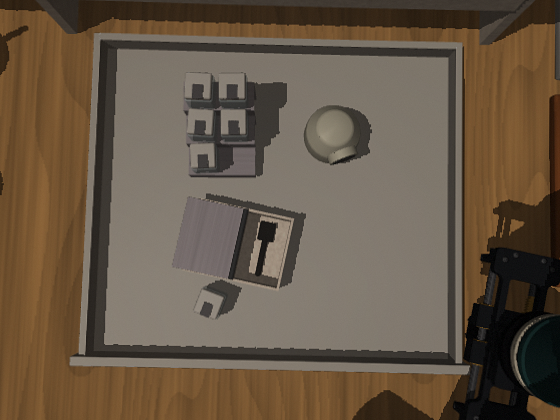

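The leaf lies flat on the +y bay: slope 0.001, top surface at 60 mm. The jars at (185–250, 70–175), jar6 at (210,303) and the pig at (335,135) are where they were, the spatula lies undisturbed in its bay, and the arm is clear.

```bash
python3 -c "
from plant import *
print(bot.hand_in())"
```

```text
the job is handed in; nothing more can be done
None
```

The leaf was turned over its spine and lies flat on the other bay; the jars, salt pig and spatula look undisturbed, the arm ended clear, and the job was handed in at about 17 s of the 37 s allowed.

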